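# Crack the walnut in the right nutcracker

### The arm

A 6-joint arm with a two-finger parallel gripper is mounted at the origin on a cart in front of the work surface, level with it; the furniture and walls round the work are solid. World frame = base frame: x ahead of the robot, y to its left, z up, the work surface at z = 0. Lengths are in m, angles in degrees, forces in N, time in s.
With the tool pointing down it reaches from about 0.35 to 0.875 m from the base axis. Payload 4.2 kg.
Tool frame: the origin (TCP) lies at the very end of the fingers, on their centre line; the grasp point (between the pads) lies ctrl.pinch_z behind it (ctrl.pinch_z is the distance from the TCP to the grasp point, in m); z points along the fingers, y is the line along which they close (so a half turn about z gives the same grasp; the last joint's range is limited). The gripper opens to 87 mm and grips with 3 to 60 N. Pads are 19 mm wide; open, the fingers measure 117 mm over their backs; the gripper's body (75 mm by 190 mm) begins 51 mm behind the grasp point.
Start: joints at [-51.704, 22.042, 0.453, 0, -68.411, -14.817], TCP at [0.249, -0.573, 0.223] pointing down, gripper open.
Joint ranges: [-179.83, 179.83], [-69.29, 118.12], [-61.27, 80.66], [-181.25, 117.63], [-171.15, -9.14], [-177.46, 177.46]. Speed limits (degrees/s): [159.86, 159.86, 180, 180, 180, 180].

### API

Orientations are given as [roll, pitch, yaw] about the fixed x, y, z axes, in that order (R = Rz(yaw) Ry(pitch) Rx(roll)).
In Python, from bench import ctrl gives the robot as it stands.
- The arm moves only by the shell command python3 -m inch 'ROWS'. ROWS is JSON, a list of rows, each a list of 7 numbers: the gripper's target within -1 to 1 (fully open at 1, half-way at 0, shut at -1), then the shift along the tool's x, y, z normalised to -1 to 1, where 1 is 4 cm, then the turn, a rotation vector about the tool's x, y, z normalised to -1 to 1, where 1 is 0.08 rad. A call has 1 to 10 rows; each row shifts and turns the commanded pose from where the row before left it, along the tool's axes as they then stand; what a row does not reach is not made up. A row lasts 1/12 s, in which the tool goes at most 41.7 mm and 7.16 degrees, less where a joint would pass 70% of its speed; a pose out of reach is approached as far as the arm can. A call with a number of a shift or a turn outside -1 to 1 is refused whole. A call with a gripper value outside its range is refused whole. The fingers move at their own pace and stop on an object; the grip force is fixed at half the most. Time passes only in rows, so rows that do not move let the fingers close. It gives the time, the measured TCP pose, the force, the opening and the grip force at its end, in the units of the state.
- ctrl.get_obs(): the state, without advancing time (a new reading comes with each control period).
- ctrl.read_camera(name): name is "scene" or "side" or "wrist"; returns (picture, depth): 420x560x3 uint8, red, green, blue; 420x560 float32, m along the optical axis (not along the pixel's ray), 0 where there is no reading.
- ctrl.calibration(name): a dict with "fov_y" (degrees; the focal length in pixels is half the picture's height over the tangent of half this angle, whatever the lens; pixels are square), "cx", "cy" (the principal point, pixels), "R" (3x3) and "t" (3): a world point X has camera coordinates R X + t; the wrist camera has in their place "mount" (4x4, takes a point from camera to tool coordinates, whose origin is the TCP and whose axes are the flange's). Camera axes: x right, y down, z forward; pixel columns grow to the right and rows downward; lengths in m; the calibration is good to about 2 mm. The wrist camera is an equidistant fisheye: a pixel r from the principal point sees the ray r / f radians off the axis. A picture is of the moment at which its call begins: read the wrist's pose just before it. calibration takes no time and is no camera call.
- ctrl.job_done(): hands the job in; it is judged then, once.
The state is a dict: "t": time; "joint_pos": joint angles; "joint_velocities": joint speeds; "tau": joint torques, N m; "eef_pos": TCP position; "tool_rot": TCP orientation; "wrist_force": force on the tool from outside, world axes, zero at the start; "torque": the same for the moment, N m; "gripper_width": opening from 0.0 (shut) to 1.0 (fully open); "grasp_force": force on a finger pad.
Only numpy, scipy, OpenCV 4.12 (cv2) and the standard library are available. Lean on these libraries where they do the work, as an engineer would, in place of code of your own. Each camera call takes 0.05 s, during which the arm holds its last target. There are 200 camera calls.

### The job

Two nutcrackers lie on the worktop: one has a whole walnut between its jaws, the other is empty. Squeeze the two handles of the one with the walnut together until the shell resists, gives way and the handles are fully closed, then let go and leave it lying flat on the worktop. Leave the empty nutcracker as it is, open and where it lies.

Things in the scene. Friction and masses are not known exactly. Their poses are not given: they have to be found in the camera images.
- walnut_cracker: Loose steel nutcracker with a brown walnut (35 mm) in its jaws, lying flat. Origin: underside, midway between its two pivots; z up. Two black round handles (13 mm thick, 11 to 25 mm above worktop) run 169 mm to its -x, splayed to +y and -y. Squeeze along y at x = -130 mm, y = 0: there 66 mm over the outsides open, 27 closed. Head x -82 to 15 mm, 76 wide, 32 high; walnut at x = -60, 40 high.
- walnut_handle (a joint): Closing angle of each handle of the loaded nutcracker (geared, they move alike): 0 open, 0.15 rad closed. At x = -130 mm the resistance on each handle peaks at about 8 N near 0.045 rad, then falls; let go before 0.11 and they spring back open. Beyond, the shell has given, its halves are parted, and the handles snap shut and stay shut. A grip of 15 to 40 N is ample and does no harm.
- empty_cracker: The other nutcracker, loose, same shape, frame and sizes, with nothing in its jaws (bare steel plate there). To be left alone.
- empty_handle (a joint): Closing angle of each handle of the empty nutcracker: 0 open, 0.15 rad closed. It stays where it is put.

How it is judged (in metres and radians):
At the end, for the whole second after the job is handed in: The handles of the nutcracker with the walnut are closed (each over 0.13 of 0.15 rad) with the shell cracked; it lies flat on the worktop (within 10 degrees, underside within 15 mm of the surface) at rest; the empty nutcracker is still open (under 0.04 rad) and within 30 mm of where it lay (value of joint walnut_handle above 0.13 rad and angle between walnut_cracker's own z axis and vertical below 0.17 rad and height (world z) of walnut_cracker between -0.01 and 0.015 m and linear speed of walnut_cracker below 0.02 m/s and value of joint empty_handle below 0.04 rad and distance of empty_cracker from where it was at the start of the episode below 0.03 m); the robot touches nothing.
It fails at once if the handles of the empty nutcracker are squeezed (value of joint empty_handle above 0.06 rad).
It fails at once if the empty nutcracker is pushed away (distance of empty_cracker from where it was at the start of the episode above 0.05 m).
It fails at once if the nutcracker with the walnut is lifted well off the worktop (height (world z) of walnut_cracker above 0.1 m).
It also fails if it takes over 29 s, if anything falls off the work surface, if the arm or the gripper's body presses on something with over 40 N, if the wrist force passes 120 N, or if a joint passes its speed limit or range.

## Working session

There is one attempt and no reset: what is moved stays moved. The work goes in short steps, Python scripts to look and compute and a shell command to move; the robot and the scene stay as the last step left them, time stands still between calls to the robot, and variables do not carry over. Pictures are saved under pics/ and viewed, at most 10 in all, crops included, and the job is handed in when it is done.

```bash
mkdir -p pics; python3 - <<'E'
from bench import ctrl
import cv2,numpy as np
o=ctrl.get_obs();print(o,ctrl.pinch_z)
for n in("scene","side"):
    p,d=ctrl.read_camera(n);cv2.imwrite(f"pics/{n}0.png",p[:,:,::-1]);np.savez(f"{n}0.npz",p=p,d=d)
    print(ctrl.calibration(n))
E
```

```text
{'t': 0.0, 'joint_pos': array([-5.17026152e+01,  2.20908836e+01,  3.78936582e-01, -3.05350679e-02,
       -6.84113662e+01, -1.48196177e+01]), 'joint_velocities': array([-0.03756522, -0.02117695, -0.0511125 , -0.06216511,  0.01933797,
       -0.0462429 ]), 'tau': array([ 3.30953771e-04, -3.90670002e+01,  1.87401831e+01,  4.21983853e+00,
        1.09023205e-02, -2.13867725e-04]), 'eef_pos': array([ 0.24880322, -0.57267273,  0.22144856]), 'tool_rot': array([ 1.79873530e+02, -4.11623665e-03, -1.56533494e+02]), 'wrist_force': array([ 0.44563552,  0.14984855, -0.31700402]), 'torque': array([-0.00854748,  0.02843237, -0.04610515]), 'grasp_force': 0.0, 'gripper_width': 0.9987133477310858} 0.0187
{'fov_y': 46.48801616903797, 'cx': 285.67322855360413, 'cy': 204.2360551095675, 'R': array([[-0.81974592, -0.57272635,  0.00107986],
       [-0.26697682,  0.38045574, -0.88542465],
       [ 0.50669518, -0.72611154, -0.4647817 ]]), 't': array([0.4631716 , 0.23572097, 0.52403843])}
{'fov_y': 50.82406517080726, 'cx': 279.8660530248441, 'cy': 205.85497995518946, 'R': array([[ 0.99982261, -0.0041041 , -0.01838229],
       [-0.01721469, -0.59512944, -0.80344546],
       [-0.00764242,  0.80361938, -0.59509452]]), 't': array([-0.59970593, -0.00289935,  0.94782417])}
```

View pics/scene0.png

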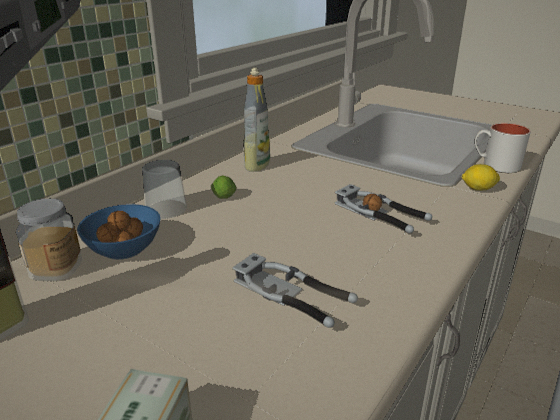

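View pics/side0.png

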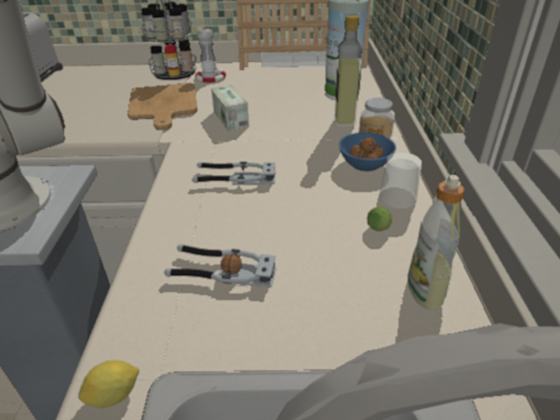

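The scene view shows the loaded cracker with its walnut at (373,203), head at (348,195) and handle tips at (429,217) and (409,229). In the side view the walnut is at (231,264), the tips at (180,248) and (168,272), and the head at (266,267). The empty cracker is well away, at (240,175) in the side view.

```bash
cat > h.py <<'E'
import numpy as np,cv2
from bench import ctrl
def ray(n,u,v,z):
    c=ctrl.calibration(n);f=210/np.tan(np.radians(c['fov_y']/2))
    R,t=c['R'],c['t'];C=-R.T@t;d=R.T@np.array([(u-c['cx'])/f,(v-c['cy'])/f,1])
    return C+d*(z-C[2])/d[2]
E
python3 - <<'E'
from h import *
for n,w,tips,box,hd in(("scene",(373,203),[(429,217),(409,229)],(335,180,440,240),(348,195)),("side",(231,264),[(180,248),(168,272)],(160,235,280,290),(266,267))):
    q=np.load(n+"0.npz");p=q['p'].astype(int);x0,y0,x1,y1=box
    print(n,"tips z18",*[ray(n,*t,.018).round(3) for t in tips],"head z32",ray(n,*hd,.032).round(3))
    m=np.zeros(p.shape[:2],np.uint8);r=p[...,0]-p[...,2]
    m[y0:y1,x0:x1]=((p.max(2)<70)&(r<18))[y0:y1,x0:x1]*255
    for nm,mm,z in(("black",m,.018),("walnut",None,.022)):
        if mm is None:
            mm=np.zeros_like(m);hsv=cv2.cvtColor(q['p'],cv2.COLOR_RGB2HSV);mm[y0:y1,x0:x1]=((hsv[...,1]>110)&(hsv[...,0]<20))[y0:y1,x0:x1]*255
        k,l,s,c=cv2.connectedComponentsWithStats(mm)
        for i in range(1,k):
            if s[i,4]>40:
                ys,xs=np.where(l==i);P=np.array([ray(n,a,b,z)[:2] for a,b in zip(xs,ys)])
                e,V=np.linalg.eigh(np.cov(P.T));v=V[:,1]*np.sign(V[0,1])
                print(nm,s[i],c[i].round(1),P.mean(0).round(4),"dir",np.degrees(np.arctan2(v[1],v[0])).round(1),"len",np.ptp(P@v).round(3))
E
```

```text
scene tips z18 [ 0.408 -0.23   0.018] [ 0.421 -0.169  0.018] head z32 [ 0.559 -0.2    0.032]
black [346 191  11   9  56] [352.1 195.6] [ 0.5635 -0.227 ] dir -82.1 len 0.04
black [389 201  37  18 253] [407.1 209.9] [ 0.4516 -0.2334] dir -10.7 len 0.078
black [373 209  35  22 258] [389.4 219.4] [ 0.4635 -0.181 ] dir -16.4 len 0.08
walnut [363 194  19  17 231] [372.5 201.5] [ 0.5162 -0.2201] dir -58.6 len 0.067
side tips z18 [ 0.419 -0.169  0.018] [ 0.409 -0.229  0.018] head z32 [ 0.576 -0.236  0.032]
black [182 246  40  10 216] [201.3 251.2] [ 0.4588 -0.1785] dir -13.4 len 0.076
black [171 269  42   9 245] [191.8 272.5] [ 0.4501 -0.2316] dir -6.8 len 0.071
black [260 276  12   6  46] [264.5 278.9] [ 0.5736 -0.2491] dir 2.6 len 0.018
walnut [222 255  19  18 268] [230.9 263.2] [ 0.5154 -0.2147] dir -75.4 len 0.044
```

Both views agree: the tips are at (0.420,-0.169) and (0.409,-0.230), about 61 mm apart, and the cracker's axis is at about -10.5°. That puts the squeeze point at about (0.447,-0.2045), with a tool yaw of about 169.5°. I'm moving above it now.

```bash
python3 -m inch '[[1,-0.67,0.53,0.2,0,0,0],[1,-0.67,0.53,0.2,0,0,0],[1,-0.67,0.53,0.2,0,0,0],[1,-0.67,0.53,0.2,0,0,0],[1,-0.67,0.53,0.2,0,0,0],[1,-0.67,0.53,0.2,0,0,0],[1,-0.67,0.53,0.2,0,0,0],[1,-0.67,0.53,0.2,0,0,0],[1,-0.67,0.53,0.2,0,0,0],[1,-0.67,0.53,0.2,0,0,0]]'; python3 -m inch '[[1,0,0,0,0,0,0.9],[1,0,0,0,0,0,0.9],[1,0,0,0,0,0,0.9],[1,0,0,0,0,0,0.9],[1,0,0,0,0,0,0.95],[1,0,0,0,0,0,0.95],[1,0,0,0,0,0,0.95],[1,0,0,0,0,0,0.95],[1,0,0,0,0,0,0],[1,0,0,0,0,0,0]]'
cat > go.py <<'E'
from h import *
from scipy.spatial.transform import Rotation as S
o=ctrl.get_obs();R=S.from_euler('xyz',o['tool_rot'],degrees=True)
d=R.inv().apply(np.array([.447,-.2045,.10])-o['eef_pos'])
print(o['t'],o['eef_pos'],o['tool_rot'],"rows xyz",(d/.04).round(2),"turn",((R.inv()*S.from_euler('xyz',[180,0,169.5],degrees=True)).as_rotvec()/.08).round(2))
E
python3 go.py
```

```text
t: 0.93
eef_pos: [0.4106, -0.2703, 0.142]
tool_rot: [180.0, -0.0, -156.5]
wrist_force: [0.6, -1.0, 0.6]
gripper_width: 1.003
grasp_force: 0.0
t: 1.77
eef_pos: [0.4101, -0.2719, 0.1423]
tool_rot: [180.0, -0.0, 169.7]
wrist_force: [-0.5, -0.4, 0.6]
gripper_width: 0.999
grasp_force: 0.0
1.7667 [ 0.4101333  -0.27190695  0.14230153] [ 1.79990078e+02 -3.44010085e-02  1.69664617e+02] rows xyz [-0.61  1.82  1.06] turn [ 0.   -0.01  0.04]
```

```bash
python3 -m inch '[[1,-0.2,0.6,0.35,0,0,0],[1,-0.2,0.6,0.35,0,0,0],[1,-0.2,0.6,0.35,0,0,0],[1,0,0,0,0,0,0],[1,0,0,0,0,0,0]]'; python3 - <<'E'
from h import *
for n in("wrist","side"):
    p,_=ctrl.read_camera(n);cv2.imwrite(f"pics/{n}1.png",p[:,:,::-1])
c=ctrl.calibration("wrist");print(c)
from scipy.spatial.transform import Rotation as S
o=ctrl.get_obs();print(o['eef_pos'],o['tool_rot'])
def proj(X):
    R=S.from_euler('xyz',o['tool_rot'],degrees=True)
    q=np.append(R.inv().apply(X-o['eef_pos']),1);q=np.linalg.inv(c['mount'])@q
    th=np.arctan2(np.hypot(q[0],q[1]),q[2]);f=210/np.tan(np.radians(c['fov_y']/2));a=np.arctan2(q[1],q[0])
    return (c['cx']+f*th*np.cos(a),c['cy']+f*th*np.sin(a))
for X in([.42,-.169,.018],[.409,-.2295,.018],[.447,-.2045,.018],[.5157,-.217,.04]):print(X,np.round(proj(np.array(X))))
E
```

```text
t: 2.18
eef_pos: [0.4469, -0.2047, 0.0998]
tool_rot: [-180.0, -0.1, 169.8]
wrist_force: [0.4, -0.8, -0.1]
gripper_width: 1.0
grasp_force: 0.0
{'fov_y': 65.70646984690485, 'cx': 277.67609800132846, 'cy': 210.4694672046797, 'mount': array([[-6.43102644e-04, -9.67551873e-01, -2.52671644e-01,
         6.82128032e-02],
       [ 9.99999498e-01, -4.28151855e-04, -9.05694001e-04,
         1.67048052e-04],
       [ 7.68124094e-04, -2.52672100e-01,  9.67551663e-01,
        -1.61734046e-01],
       [ 0.00000000e+00,  0.00000000e+00,  0.00000000e+00,
         1.00000000e+00]])}
[ 0.44708321 -0.20578456  0.10077624] [-1.79989103e+02  1.02042343e-02  1.69620246e+02]
[0.42, -0.169, 0.018] [319. 174.]
[0.409, -0.2295, 0.018] [238. 174.]
[0.447, -0.2045, 0.018] [279. 215.]
[0.5157, -0.217, 0.04] [279. 308.]
```

View pics/wrist1.png

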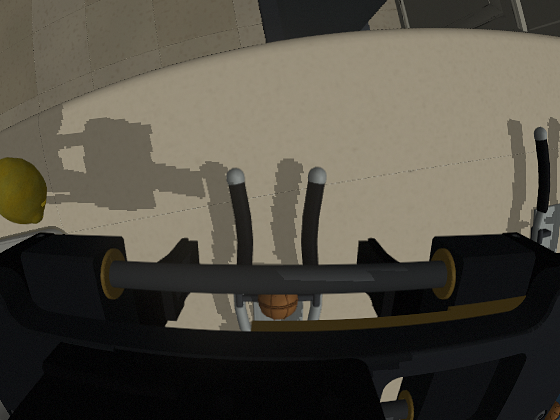

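The wrist view shows the tips at (236,176) and (317,176), within 2 px of prediction. The walnut is at (278,305), and the handles are centred between the fingers. Descending.

```bash
python3 -m inch '[[1,0,0,0.4,0,0,0],[1,0,0,0.4,0,0,0],[1,0,0,0.4,0,0,0],[1,0,0,0.4,0,0,0],[1,0,0,0.4,0,0,0],[1,0,0,0.3,0,0,0],[1,0,0,0.08,0,0,0],[1,0,0,0,0,0,0],[1,0,0,0,0,0,0]]'
```

```text
t: 3.03
eef_pos: [0.4475, -0.2061, 0.0061]
tool_rot: [-180.0, 0.1, 169.5]
wrist_force: [-0.3, -1.3, -0.5]
gripper_width: 1.001
grasp_force: 0.0
```

No contact on the way down. Closing now.

```bash
python3 -m inch '[[-1,0,0,0,0,0,0],[-1,0,0,0,0,0,0],[-1,0,0,0,0,0,0],[-1,0,0,0,0,0,0],[-1,0,0,0,0,0,0],[-1,0,0,0,0,0,0],[-1,0,0,0,0,0,0],[-1,0,0,0,0,0,0],[-1,0,0,0,0,0,0],[-1,0,0,0,0,0,0]]';python3 -m inch '[[-1,0,0,0,0,0,0],[-1,0,0,0,0,0,0],[-1,0,0,0,0,0,0],[-1,0,0,0,0,0,0],[-1,0,0,0,0,0,0],[-1,0,0,0,0,0,0],[-1,0,0,0,0,0,0],[-1,0,0,0,0,0,0],[-1,0,0,0,0,0,0],[-1,0,0,0,0,0,0]]'
```

```text
t: 3.87
eef_pos: [0.4462, -0.2054, 0.0052]
tool_rot: [180.0, -0.1, 169.6]
wrist_force: [-3.4, 0.2, 1.6]
gripper_width: 0.331
grasp_force: 2.2
t: 4.7
eef_pos: [0.4462, -0.2054, 0.0051]
tool_rot: [180.0, -0.1, 169.5]
wrist_force: [-4.8, 1.6, 3.9]
gripper_width: 0.287
grasp_force: 30.1
```

The opening is 25 mm at a 30 N grip, so the handles are fully closed. Next: release, check, then rise.

```bash
python3 -m inch '[[-1,0,0,0,0,0,0],[-1,0,0,0,0,0,0],[1,0,0,0,0,0,0],[1,0,0,0,0,0,0],[1,0,0,0,0,0,0],[1,0,0,0,0,0,0],[1,0,0,0,0,0,0],[1,0,0,0,0,0,0],[1,0,0,0,0,0,0],[1,0,0,0,0,0,0]]';python3 -m inch '[[1,0,0,0,0,0,0],[1,0,0,0,0,0,0],[1,0,0,-0.2,0,0,0],[1,0,0,-0.5,0,0,0],[1,0,0,-0.5,0,0,0],[1,0,0,-0.6,0,0,0],[1,0,0,-0.6,0,0,0],[1,0,0,-0.6,0,0,0],[1,0,0,0,0,0,0],[1,0,0,0,0,0,0]]'; python3 - <<'E'
from h import *
a,_=ctrl.read_camera("wrist");b,_=ctrl.read_camera("side")
cv2.imwrite("pics/end.png",np.vstack([a[100:350],cv2.resize(b[140:300,140:320],(560,340))])[:,:,::-1])
E
```

```text
t: 5.53
eef_pos: [0.4473, -0.2056, 0.0053]
tool_rot: [180.0, 0.0, 169.6]
wrist_force: [0.3, -0.3, -0.9]
gripper_width: 0.807
grasp_force: 0.0
t: 6.37
eef_pos: [0.4479, -0.2056, 0.1272]
tool_rot: [180.0, 0.2, 169.6]
wrist_force: [-0.5, 0.4, -0.5]
gripper_width: 0.998
grasp_force: 0.0
```

View pics/end.png

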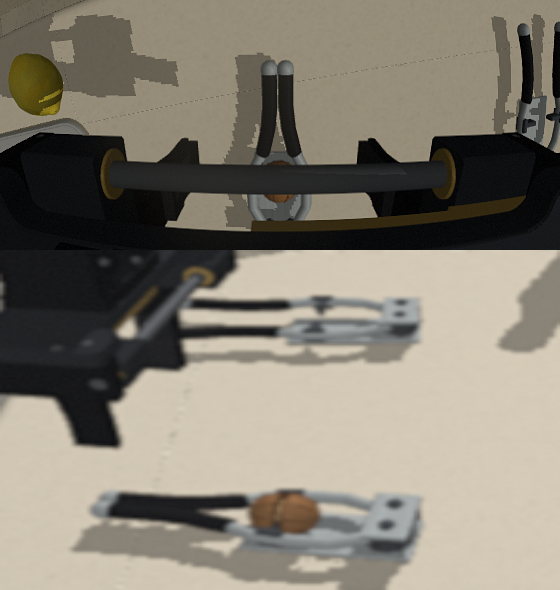

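The handles have stayed shut, with the tips together at (269,68) and (286,68). The walnut halves are parted at (283,512), the cracker lies flat, and the empty one is still open. The gripper is clear, so I'm handing in.

```bash
python3 -c "from bench import ctrl;print(ctrl.job_done())"
```

```text
the job is handed in; nothing more can be done
None
```

The walnut is cracked and its nutcracker lies flat with the handles shut; the empty one looks open and undisturbed in the last picture, and the job was handed in at about 6.5 s (no verdict was returned).

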